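# Check the free travel of a clutch lever

### The arm

A 7-joint arm with a two-finger parallel gripper is mounted at the origin on the work surface; the furniture and walls round the work are solid. World frame = base frame: x ahead of the robot, y to its left, z up, the work surface at z = 0. Lengths are in m, angles in rad, forces in N, time in s.
With the tool pointing down it reaches from about 0.4 to 0.875 m from the base axis. Payload 4.4 kg.
Tool frame: the origin (TCP) lies between the finger pads; the fingertips stand 14 mm ahead of it and the grasp point (between the pads) lies 5 mm behind it; y points along the fingers, z is the direction in which the jaws open and shut, and the axes are right-handed (so a half turn about y gives the same grasp; the last joint's range is limited). The gripper opens to 85 mm and grips with 20 to 120 N. Pads are 22 mm wide; open, the fingers measure 114 mm over their backs; the gripper's body (76 mm by 85 mm) begins 54 mm behind the grasp point. The pads swing forward as they close: fully open they stand 13 mm farther back than shut.
Start: joints at [-1.35, 0.628, 0.038, 1.517, -0.027, 0.996, -0.02], TCP at [0.184, 0.623, 0.245] pointing down, gripper open.
Joint ranges: [-3.06, 3.06], [-0.37, 2.12], [-1.25, 1.32], [0.18, 2.47], [-1.1, 4.24], [0.23, 1.98], [-2.94, 2.94]. Speed limits (rad/s): [2.57, 2.57, 3.14, 3.14, 3.14, 3.14, 3.14].

### API

Orientations are given as a rotation vector (axis times angle).
In Python, from bench import ctrl, imaging, workorder gives the robot as it stands.
- The arm moves only by the tool servo_tool, never from a script. Its argument "deltas" is a list that holds one entry, the list of rows, each a list of 5 numbers: the finger opening in cm, from 0 to 8.54, then the shift along the world's x, y, z in cm, then the turn about the world's z in rad. In form: [[[jaw, tx, ty, tz, yaw], ...]]. A call has 1 to 12 rows; each row shifts and turns the commanded pose from where the row before left it; what a row does not reach is not made up. A row lasts 1/10 s, in which the tool goes at most 50 mm and 8.59 degrees, less where a joint would pass 70% of its speed; a pose out of reach is approached as far as the arm can. A call with a gripper value outside its range is refused whole. The fingers move at their own pace and stop on an object; the grip force is fixed at half the most. Time passes only in rows, so rows that do not move let the fingers close. It gives the time, the measured TCP pose, the force and the opening at its end, in the units of the state.
- ctrl.observe(): the state, without advancing time (a new reading comes with each control period).
- imaging.get_image(name): name is "scene" or "top" or "wrist"; returns a dict with "image" (420x560x3 uint8, red, green, blue), "z_map" (420x560 float32, m along the optical axis (not along the pixel's ray), 0 where there is no reading), "fx", "fy", "cx", "cy" (pixels), "view" (4x4, takes a point from world to camera coordinates). Camera axes: x right, y down, z forward; pixel columns grow to the right and rows downward; lengths in m; the calibration is good to about 2 mm. A picture is of the moment at which its call begins.
- workorder.finish_job(): hands the job in, once; it reports no verdict.
The state is a dict: "t": time; "q": joint angles; "qd": joint speeds; "joint_torque": joint torques, N m; "tcp_pos": TCP position; "tool_rot": TCP orientation; "ft_force": force on the tool from outside, world axes, zero at the start; "torque": the same for the moment, N m; "width": opening from 0.0 (shut) to 1.0 (fully open).
Only numpy, scipy, OpenCV 4.12 (cv2) and the standard library are available. Lean on these libraries where they do the work, as an engineer would, in place of code of your own. Each camera call takes 0.05 s, during which the arm holds its last target. There are 200 camera calls.

### The job

Gently press the clutch lever down by its paddle until its resistance firms up, without straining it past that, then let it spring all the way back up. The blue tell-tale stays where the lever drove it; slide the yellow rider level with it, as the reference for the next check, without touching the tell-tale and without disturbing the two sand cores standing nearby.

Things in the scene. Friction and masses are not known exactly. Their poses are not given: they have to be found in the camera images.
- clutch_unit: clutch lever unit fixed to the table: grey base plate 200 x 160 x 12 mm with green housing, lever and white scale rail. Origin: centre of the plate's underside; x runs along the rail, away from the robot within 25 degrees, from the lever's free end toward its pivot; z up. The rail lies along y = -45 mm (20 mm wide, 186 mm long, top 60 mm high, ticks every 5 mm).
- clutch_housing: green housing on the unit, 110 x 66 x 108 mm, its top 120 mm above the table; origin at the centre of its underside. The clutch inside it gives the firm resistance; where in the lever's stroke that comes is different each time and cannot be seen.
- clutch_lever: spring-returned steel lever with a black rubber paddle (46 x 40 x 10 mm) at its free end, out of the housing toward the unit's -x. Origin on its pivot axis, which lies along the unit's y, 90 mm up. At rest it stands 10 degrees up; full swing 0.45 rad down. It firms up somewhere between 0.12 and 0.32 rad (paddle 18 to 48 mm down).
- lever_grip (a point): middle of the paddle's top, the place to press; 150 mm from the pivot, about 122 mm above the table at rest; moves with the lever. Pressing here takes about 3 to 5 N in the free travel, then the force climbs by nearly 2 N per mm; 9 to 15 N is firm, 20 N or more strains the clutch.
- telltale: blue slide on the lever side of the white rail, 14 mm long, top 66 mm above the table. The lever drives it toward the unit's +x (20 mm per 0.1 rad of lever) and it stays at the farthest point reached. The robot must not touch it. Origin on the table plane, at the middle of its length, 45 mm to the +y side of the rail's centre line.
- telltale_mark (a point): tip of the blue tell-tale's pointer, over the middle of the white rail, 64 mm above the table; its x is the unit's x.
- rider: yellow rider on the rail's other (-y) side; slides along the unit's x over 140 mm with about 2.5 N of friction and stays where left. Upright tab 12 mm thick along the rail, 22 mm wide, top 125 mm above the table; clear all round above 68 mm. Starts toward the rail's far (+x) end. Origin on the table plane, mid-length, 62 mm to the +y side of the tab.
- rider_grip (a point): middle of the top of the yellow rider's tab, 125 mm above the table; a grasp from above closes on the 12 mm along the rail.
- rider_mark (a point): the rider's reading point over the middle of the white rail, level with its short yellow pointer (64 mm above the table); rider and tell-tale are level when both marks have the same place along the rail.
- core_1: sand core, pale brown, 38 mm across and 62 mm tall with a narrower neck, standing loose on the table; origin at the centre of its underside.
- core_3: stepped sand core, pale brown, 44 mm across and 55 mm tall, standing loose on the table; origin at the centre of its underside.

How it is judged:
By the outcome, as a careful person would: the job done as asked, in the order asked, and still so for the second after the job is handed in, with the robot touching nothing.
It also fails if it takes over 51 s, if anything falls off the work surface, if the arm or the gripper's body presses on something with over 40 N, if the wrist force passes 120 N, or if a joint passes its speed limit or range.

## Working session

There is one attempt and no reset: what is moved stays moved. The work goes in short steps, Python scripts to look and compute and a tool call to move; the robot and the scene stay as the last step left them, time stands still between calls to the robot, and variables do not carry over. Pictures are saved under pics/ and viewed, about 8 in all and at most 12, crops included, and the job is handed in when it is done.

Besides the shell and the picture viewer there is one more tool, called by a JSON object that holds its "op" and its "data", one argument or row to a line. servo_tool: Moves the arm, as the interface text tells. Its arguments: {"type":"object","properties":{"deltas":{"type":"array","items":{"type":"array","items":{"type":"array","items":{"type":"number"}}}}},"required":["deltas"]}

```bash
mkdir -p pics; cat > h.py <<'E'
import numpy as np, cv2
from bench import ctrl, imaging, workorder
def shot(cam,name,crop=None,scale=1):
    d=imaging.get_image(cam); np.savez('pics/'+name+'.npz',**d)
    im=d['image'][...,::-1]
    if crop: a,b,c,e=crop; im=im[b:e,a:c]
    cv2.imwrite('pics/'+name+'.png',cv2.resize(im,None,fx=scale,fy=scale,interpolation=cv2.INTER_CUBIC)); return d
def pt(d,u,v,z=None):
    T=np.linalg.inv(d['view']); r=np.array([(u-d['cx'])/d['fx'],(v-d['cy'])/d['fy'],1.])
    if z is None: s=float(d['z_map'][int(round(v)),int(round(u))])
    else: s=(z-T[2,3])/(T[:3,:3]@r)[2]
    return T[:3,:3]@(r*s)+T[:3,3]
def px(d,p):
    c=d['view'][:3,:3]@np.array(p)+d['view'][:3,3]; return c[0]/c[2]*d['fx']+d['cx'],c[1]/c[2]*d['fy']+d['cy']
E
python3 - <<'E'
from h import *
d=shot('top','t0'); shot('scene','s0')
a=cv2.imread('pics/t0.png');b=cv2.imread('pics/s0.png')
print(ctrl.observe()); print(d['view'],d['fx'])
E
```

```text
{'t': 0.1, 'q': array([-1.34978702,  0.62923481,  0.03840892,  1.51826883, -0.02701264,
        0.99630379, -0.02000511]), 'qd': array([-5.66126476e-05, -1.92016660e-03,  6.21252576e-07, -3.88649149e-03,
       -1.52117733e-03,  8.53662608e-04,  1.86062757e-04]), 'joint_torque': array([ 2.90041462e-03, -5.64521527e+01,  1.23059817e+00, -1.93970776e+01,
        1.13442406e-02,  5.47551666e-03, -1.95518055e-05]), 'tcp_pos': array([0.18367583, 0.62294895, 0.2444923 ]), 'tool_rot': array([-1.56073026,  0.22536175, -0.22495518]), 'ft_force': array([ 0.49684161, -0.16062784, -0.09625098]), 'torque': array([ 0.00347354, -0.00141256, -0.00956663]), 'width': 1.0051048897901806}
[[-3.54923112e-03 -9.99303563e-01  3.71455572e-02 -6.21229977e-02]
 [-9.93250879e-01 -7.83525443e-04 -1.15983095e-01  5.29577925e-01]
 [ 1.15931425e-01 -3.73065081e-02 -9.92556361e-01  9.06554166e-01]
 [ 0.00000000e+00  0.00000000e+00  0.00000000e+00  1.00000000e+00]] 483.2584439534465
```

View pics/t0.png

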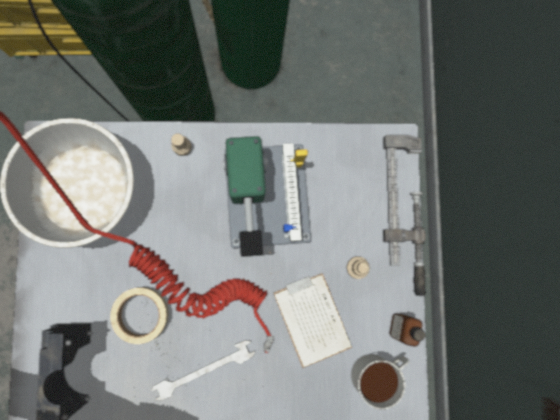

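View pics/s0.png

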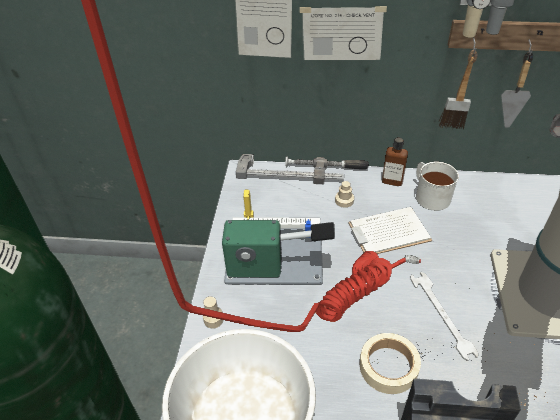

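The top view shows the unit with the housing at (245,168), paddle at (250,243), rail from (289,145) to (295,240), tell-tale at (289,228) and rider at (301,157). The cores are at (180,145) and (358,267). The red hose lies between the start pose and the unit.

```bash
python3 - <<'E'
from h import *
d=dict(np.load('pics/t0.npz'))
for n,u,v in [('hose',10,122),('hose',40,163),('hose',65,197),('hose',90,228),('hose',120,240),('coil',150,262),('coil',225,293),('bowlrim',130,190),('paddle',250,243),('hous',245,150),('core1',180,143),('core3',360,266),('ridertop',301,152),('rider2',301,160)]:
    print(n,pt(d,u,v).round(3))
z=.06
print('rail',pt(d,288.5,145,z),pt(d,295,240,z))
a=d['image'][100:270,210:330]; cv2.imwrite('pics/c0.png',cv2.resize(a[...,::-1],None,fx=4.5,fy=3.5,interpolation=cv2.INTER_CUBIC))
E
```

```text
hose [0.612 0.299 0.316]
hose [0.567 0.278 0.267]
hose [0.523 0.256 0.224]
hose [0.479 0.231 0.182]
hose [0.461 0.188 0.164]
coil [0.425 0.139 0.158]
coil [0.37  0.02  0.086]
bowlrim [0.554 0.191 0.096]
paddle [ 0.457 -0.024  0.12 ]
hous [ 0.622 -0.015  0.12 ]
core1 [0.649 0.109 0.062]
core3 [ 0.416 -0.231  0.054]
ridertop [ 0.618 -0.115  0.124]
rider2 [ 0.613 -0.119  0.084]
rail [ 0.6469456  -0.09766667  0.06      ] [ 0.46514824 -0.10841021  0.06      ]
```

View pics/c0.png

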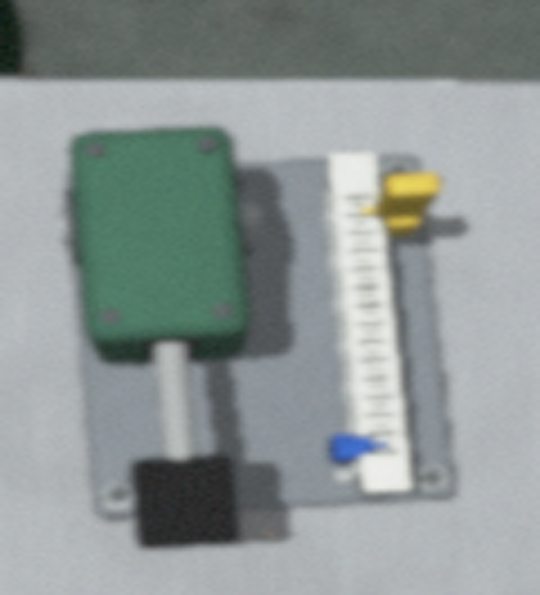

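```bash
python3 - <<'E'
from h import *
from scipy.spatial.transform import Rotation as R
d=dict(np.load('pics/t0.npz'))
print(R.from_rotvec(ctrl.observe()['tool_rot']).as_matrix().round(3))
print('paddle',pt(d,251.5,243,.122)); 
for n,x,y,z in [('ridertop',413,181,.125),('riderpt',362,211,.064),('ttip',395,446,.064),('ttbody',350,446,.066)]: print(n,pt(d,210+x/4.5,100+y/3.5,z).round(4))
E
```

```text
[[ 0.959 -0.     0.283]
 [-0.283 -0.002  0.959]
 [-0.    -1.    -0.002]]
paddle [ 0.45702149 -0.02707169  0.122     ]
ridertop [ 0.6186 -0.1162  0.125 ]
riderpt [ 0.6163 -0.1008  0.064 ]
ttip [ 0.4884 -0.1135  0.064 ]
ttbody [ 0.4883 -0.0946  0.066 ]
```

{"op": "servo_tool", "data": {
  "deltas": [
    [[0, 0.5, -4, 0.3, 0], [0, 1.5, -4, 0.3, 0], [0, 2, -4, 0.3, 0], [0, 2, -4, 0.3, 0], [0, 2, -4, 0.3, 0], [0, 2, -4, 0.3, 0], [0, 2, -4, 0, 0], [0, 2, -4, 0, 0], [0, 2, -4, 0, 0], [0, 2, -4, 0, 0], [0, 1, -4, 0, 0], [0, 0, 0, 0, 0]]
  ]
}}

```text
t: 1.3
tcp_pos: [0.3748, 0.1776, 0.2632]
tool_rot: [-1.561, 0.233, -0.233]
ft_force: [0.1, -0.6, -0.2]
width: 0.004
```

{"op": "servo_tool", "data": {
  "deltas": [
    [[0, 0.7, -1.7, 0, -0.102], [0, 0.7, -1.7, 0, -0.102], [0, 0.7, -1.7, 0, -0.102], [0, 0.7, -1.7, 0, -0.102], [0, 0.7, -1.7, 0, -0.102], [0, 0.7, -1.7, 0, -0.102], [0, 0.7, -1.7, 0, -0.102], [0, 0.7, -1.7, -1, -0.102], [0, 0.7, -1.7, -1, -0.102], [0, 0.7, -1.7, -1, -0.102], [0, 0.7, -1.7, -1, -0.102], [0, 0.5, -1.8, -1, -0.102]]
  ]
}}

```text
t: 2.5
tcp_pos: [0.4563, -0.0213, 0.2127]
tool_rot: [-1.235, 1.167, -1.167]
ft_force: [-0.3, -0.8, 1.0]
width: 0.002
```

{"op": "servo_tool", "data": {
  "deltas": [
    [[0, 0, 0, 0, 0], [0, 0, 0, 0, 0], [0, 0, 0, 0, 0], [0, 0, 0, 0, 0]]
  ]
}}

```text
t: 2.9
tcp_pos: [0.4559, -0.0204, 0.2137]
tool_rot: [-1.237, 1.163, -1.163]
ft_force: [0.7, 0.3, -0.1]
width: -0.002
```

```bash
python3 - <<'E'
from h import *
shot('scene','s1',(180,130,380,300),4); shot('wrist','w1'); s=ctrl.observe(); print(s)
E
```

```text
{'t': 3.0, 'q': array([-0.33004489,  0.43470103,  0.43679636,  2.08157322, -0.28766708,
        0.68166608,  0.35797048]), 'qd': array([ 3.18949328e-03,  1.98432804e-03,  5.75637248e-03,  6.99574970e-04,
       -4.13276957e-05, -2.44866894e-03,  7.25696132e-04]), 'joint_torque': array([-1.79581298e-02, -3.77888131e+01,  4.01810512e+00, -1.39552787e+01,
        5.97819424e-03,  2.65624345e-03,  8.16677748e-04]), 'tcp_pos': array([ 0.45590763, -0.02073369,  0.21364677]), 'tool_rot': array([-1.23690125,  1.16345438, -1.1634935 ]), 'ft_force': array([-0.08756269, -0.67351583,  0.3252849 ]), 'torque': array([-0.05444548, -0.06858764,  0.01734294]), 'width': 0.0034857184722941214}
```

View pics/w1.png

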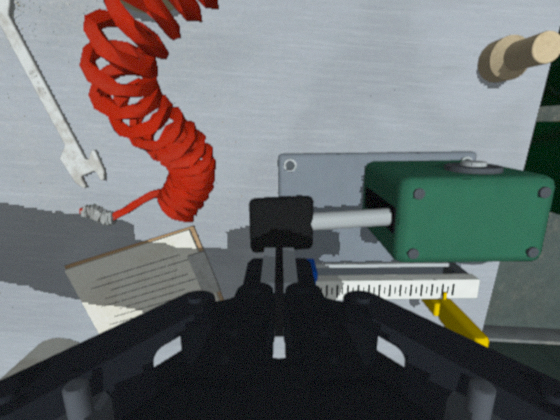

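The wrist picture shows the paddle centred at (281,222), the lever up to (390,216), the rail at the lower right and a sliver of the tell-tale at (313,268).

```bash
python3 - <<'E'
from h import *
d=dict(np.load('pics/w1.npz'))
print([pt(d,*p,.122).round(4) for p in [(281,221),(251,199),(313,200),(251,248),(312,246)]], pt(d,281,215))
print('screw',pt(d,290,165,.012),'rail far corners',pt(d,479,296,.06),pt(d,474,275,.06), 'rail',pt(d,330,277,.06))
T=np.linalg.inv(d['view']);print(T[:3,3])
E
```

```text
[array([ 0.4577, -0.022 ,  0.122 ]), array([ 0.436 , -0.0075,  0.122 ]), array([ 0.4788, -0.0055,  0.122 ]), array([ 0.4375, -0.0436,  0.122 ]), array([ 0.4811, -0.0394,  0.122 ])] [ 0.45735966 -0.01734745  0.12310388]
screw [0.46591175 0.00393244 0.012     ] rail far corners [ 0.65388818 -0.10405635  0.06      ] [ 0.64432747 -0.08256872  0.06      ] rail [ 0.50905818 -0.09304766  0.06      ]
[0.45166603 0.0449673  0.34303579]
```

{"op": "servo_tool", "data": {
  "deltas": [
    [[0, 0.2, -0.3, -1.5, 0], [0, 0, 0, -1.5, 0], [0, 0, 0, -1.5, 0], [0, 0, 0, -1.2, 0], [0, 0, 0, -0.8, 0], [0, 0, 0, -0.6, 0], [0, 0, 0, 0, 0], [0, 0, 0, 0, 0]]
  ]
}}

```text
t: 3.8
tcp_pos: [0.4581, -0.0245, 0.1426]
tool_rot: [-1.237, 1.165, -1.165]
ft_force: [-0.5, 0.9, 0.1]
width: -0.001
```

{"op": "servo_tool", "data": {
  "deltas": [
    [[0, 0, 0, -0.3, 0], [0, 0, 0, -0.3, 0], [0, 0, 0, -0.3, 0], [0, 0, 0, -0.3, 0], [0, 0, 0, 0, 0], [0, 0, 0, 0, 0]]
  ]
}}

```text
t: 4.4
tcp_pos: [0.4576, -0.0245, 0.1302]
tool_rot: [-1.237, 1.166, -1.165]
ft_force: [-1.7, -0.3, 3.3]
width: -0.001
```

```bash
python3 - <<'E'
from h import *
s=ctrl.observe(); print(s['tcp_pos'],s['ft_force']); shot('scene','s2',(200,150,380,290),4)
E
```

```text
[ 0.45758918 -0.02451438  0.13020618] [-1.72106024 -0.34968794  3.28016105]
```

View pics/s2.png

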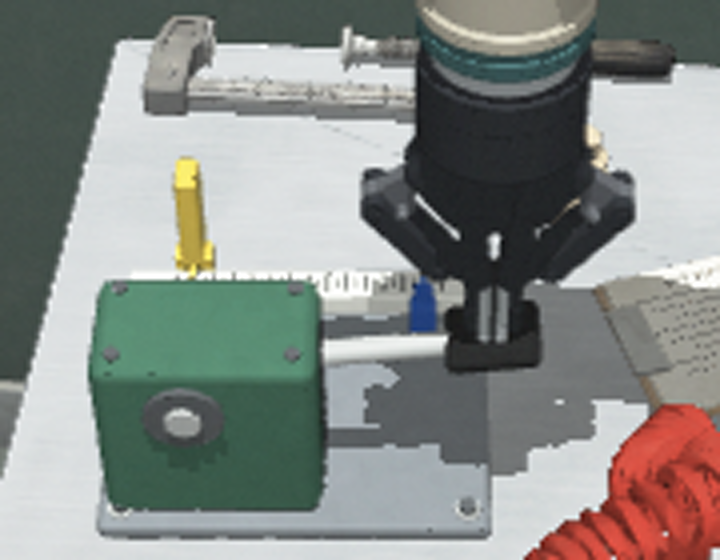

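The fingertips rest on the paddle at about (490,320) in the crop, with the lever a little down and the tell-tale clear of the gripper.

{"op": "servo_tool", "data": {
  "deltas": [
    [[0, 0, 0, -0.2, 0], [0, 0, 0, -0.2, 0], [0, 0, 0, -0.2, 0], [0, 0, 0, -0.2, 0], [0, 0, 0, -0.2, 0], [0, 0, 0, 0, 0], [0, 0, 0, 0, 0]]
  ]
}}

```text
t: 5.15
tcp_pos: [0.4581, -0.0245, 0.1202]
tool_rot: [-1.237, 1.165, -1.165]
ft_force: [-1.9, -0.2, 3.5]
width: -0.003
```

{"op": "servo_tool", "data": {
  "deltas": [
    [[0, 0, 0, -0.15, 0], [0, 0, 0, -0.15, 0], [0, 0, 0, 0, 0], [0, 0, 0, 0, 0]]
  ]
}}

```text
t: 5.55
tcp_pos: [0.458, -0.0245, 0.1173]
tool_rot: [-1.237, 1.165, -1.165]
ft_force: [-2.3, -0.3, 3.3]
width: -0.002
```

{"op": "servo_tool", "data": {
  "deltas": [
    [[0, 0, 0, -0.15, 0], [0, 0, 0, -0.15, 0], [0, 0, 0, 0, 0], [0, 0, 0, 0, 0]]
  ]
}}

```text
t: 5.95
tcp_pos: [0.4578, -0.0245, 0.1142]
tool_rot: [-1.237, 1.165, -1.165]
ft_force: [-3.5, -0.4, 3.8]
width: 0.003
```

{"op": "servo_tool", "data": {
  "deltas": [
    [[0, 0, 0, -0.15, 0], [0, 0, 0, -0.1, 0], [0, 0, 0, 0, 0], [0, 0, 0, 0, 0]]
  ]
}}

```text
t: 6.35
tcp_pos: [0.4577, -0.0245, 0.1117]
tool_rot: [-1.237, 1.165, -1.165]
ft_force: [-1.9, -0.5, 4.1]
width: -0.001
```

{"op": "servo_tool", "data": {
  "deltas": [
    [[0, 0, 0, -0.15, 0], [0, 0, 0, -0.1, 0], [0, 0, 0, 0, 0], [0, 0, 0, 0, 0]]
  ]
}}

```text
t: 6.75
tcp_pos: [0.4578, -0.0245, 0.1092]
tool_rot: [-1.237, 1.165, -1.165]
ft_force: [-2.9, 0.6, 3.6]
width: -0.003
```

{"op": "servo_tool", "data": {
  "deltas": [
    [[0, 0, 0, -0.1, 0], [0, 0, 0, -0.1, 0], [0, 0, 0, 0, 0], [0, 0, 0, 0, 0]]
  ]
}}

```text
t: 7.15
tcp_pos: [0.4578, -0.0245, 0.1072]
tool_rot: [-1.237, 1.165, -1.165]
ft_force: [-3.5, -1.0, 4.4]
width: -0.002
```

{"op": "servo_tool", "data": {
  "deltas": [
    [[0, 0, 0, -0.1, 0], [0, 0, 0, -0.1, 0], [0, 0, 0, 0, 0], [0, 0, 0, 0, 0]]
  ]
}}

```text
t: 7.55
tcp_pos: [0.4578, -0.0245, 0.1052]
tool_rot: [-1.237, 1.165, -1.165]
ft_force: [-3.4, 0.8, 4.1]
width: -0.003
```

{"op": "servo_tool", "data": {
  "deltas": [
    [[0, 0, 0, -0.1, 0], [0, 0, 0, -0.1, 0], [0, 0, 0, 0, 0], [0, 0, 0, 0, 0]]
  ]
}}

```text
t: 7.95
tcp_pos: [0.4578, -0.0245, 0.1032]
tool_rot: [-1.237, 1.165, -1.165]
ft_force: [-3.5, -0.1, 4.2]
width: -0.001
```

{"op": "servo_tool", "data": {
  "deltas": [
    [[0, 0, 0, -0.1, 0], [0, 0, 0, -0.1, 0], [0, 0, 0, 0, 0], [0, 0, 0, 0, 0]]
  ]
}}

```text
t: 8.35
tcp_pos: [0.4579, -0.0245, 0.1013]
tool_rot: [-1.237, 1.165, -1.165]
ft_force: [-2.9, -0.1, 3.7]
width: 0.001
```

{"op": "servo_tool", "data": {
  "deltas": [
    [[0, 0, 0, -0.1, 0], [0, 0, 0, -0.1, 0], [0, 0, 0, 0, 0], [0, 0, 0, 0, 0]]
  ]
}}

```text
t: 8.75
tcp_pos: [0.4579, -0.0245, 0.0994]
tool_rot: [-1.237, 1.165, -1.165]
ft_force: [-3.3, 0.6, 6.3]
width: 0.0
```

{"op": "servo_tool", "data": {
  "deltas": [
    [[0, 0, 0, -0.1, 0], [0, 0, 0, 0, 0], [0, 0, 0, 0, 0]]
  ]
}}

```text
t: 9.05
tcp_pos: [0.4579, -0.0245, 0.0985]
tool_rot: [-1.237, 1.165, -1.165]
ft_force: [-4.6, -0.1, 8.1]
width: -0.002
```

```bash
python3 -c "
from h import *
print(ctrl.observe()['ft_force']);imaging.get_image('top');print(ctrl.observe()['ft_force'])"
```

```text
[-4.60193732 -0.08316985  8.09072092]
[-3.72069925  0.48052959  7.32832846]
```

{"op": "servo_tool", "data": {
  "deltas": [
    [[0, 0, 0, -0.08, 0], [0, 0, 0, -0.07, 0], [0, 0, 0, 0, 0], [0, 0, 0, 0, 0]]
  ]
}}

```text
t: 9.5
tcp_pos: [0.458, -0.0245, 0.0972]
tool_rot: [-1.236, 1.165, -1.165]
ft_force: [-4.2, 0.0, 8.7]
width: 0.002
```

```bash
python3 -c "
from h import *
imaging.get_image('top');print(ctrl.observe()['ft_force']);imaging.get_image('top');print(ctrl.observe()['ft_force'],ctrl.observe()['tcp_pos'])"
```

```text
[-3.38554564 -0.76671659  9.78346302]
[-3.29630086 -0.54366723  9.96130061] [ 0.4579803  -0.02450496  0.0972017 ]
```

{"op": "servo_tool", "data": {
  "deltas": [
    [[0, 0, 0, -0.07, 0], [0, 0, 0, -0.05, 0], [0, 0, 0, 0, 0], [0, 0, 0, 0, 0]]
  ]
}}

```text
t: 10.0
tcp_pos: [0.4581, -0.0245, 0.0961]
tool_rot: [-1.236, 1.165, -1.165]
ft_force: [-4.4, -0.2, 11.9]
width: 0.002
```

```bash
python3 -c "
from h import *
imaging.get_image('top');print(ctrl.observe()['ft_force']);imaging.get_image('top');print(ctrl.observe()['ft_force'],ctrl.observe()['tcp_pos'])"
```

```text
[-4.25904662 -0.02114425 10.76830922]
[-4.3805831   0.43564658 11.08758391] [ 0.45802846 -0.02451784  0.09614057]
```

Firm at about 11 N. Next I let the lever back up and rise clear.

{"op": "servo_tool", "data": {
  "deltas": [
    [[0, 0, 0, 0.5, 0], [0, 0, 0, 0.7, 0], [0, 0, 0, 0.7, 0], [0, 0, 0, 0.7, 0], [0, 0, 0, 0.7, 0], [0, 0, 0, 0.7, 0], [0, 0, 0, 0.7, 0], [0, 0, 0, 1.5, 0], [0, 0, 0, 2, 0], [0, 0, 0, 2, 0], [0, 0, 0, 2, 0], [0, 0, 0, 1, 0]]
  ]
}}

```text
t: 11.3
tcp_pos: [0.4581, -0.0247, 0.229]
tool_rot: [-1.236, 1.164, -1.166]
ft_force: [0.6, -0.1, -0.6]
width: 0.003
```

{"op": "servo_tool", "data": {
  "deltas": [
    [[4, 1.5, -1, 0, 0], [4, 1.5, -1, 0, 0], [4, 1.5, -1, 0, 0], [4, 1.5, -1, 0, 0], [4, 1.5, -1, 0, 0], [4, 1.5, -1, 0, 0], [4, 1.5, -1, 0, 0], [4, 1.5, -1, 0, 0], [4, 1.5, -0.6, 0, 0], [4, 1, -0.6, 0, 0], [4, 0, 0, 0, 0], [4, 0, 0, 0, 0]]
  ]
}}

```text
t: 12.5
tcp_pos: [0.6019, -0.1164, 0.227]
tool_rot: [-1.238, 1.167, -1.164]
ft_force: [1.0, 0.9, 0.2]
width: 0.467
```

```bash
python3 - <<'E'
from h import *
shot('wrist','w3'); d=shot('top','t3',(200,120,330,265),4); s=ctrl.observe(); print(s['t'],s['tcp_pos'],s['ft_force'])
E
```

```text
12.6 [ 0.60191012 -0.11602335  0.22731297] [0.42420994 0.11539309 0.12419586]
```

View pics/w3.png

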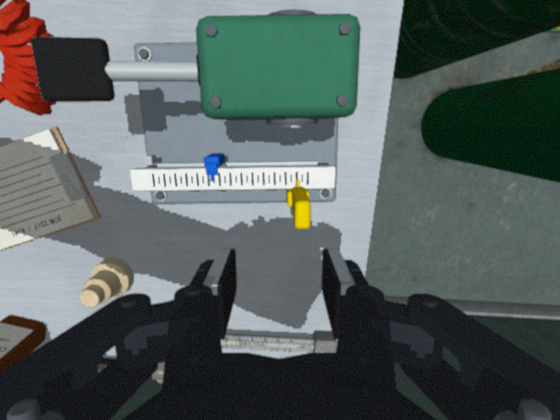

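View pics/t3.png

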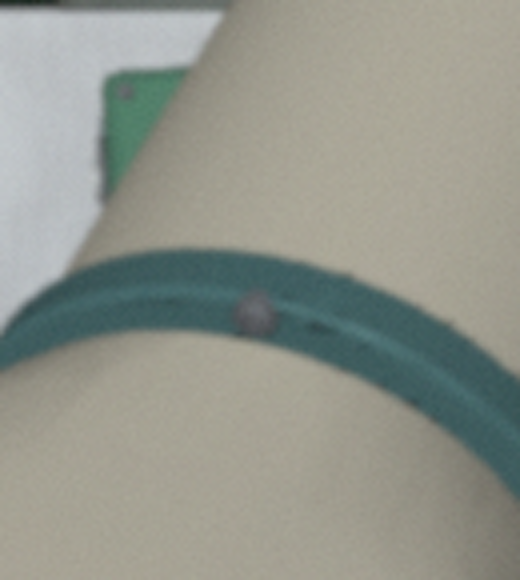

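The wrist view shows the lever back up, the tell-tale pointer near (213,180), the rider pointer near (298,180) and the tab top at (303,222). The arm hides the unit from the top camera.

```bash
python3 - <<'E'
from h import *
im=cv2.imread('pics/w3.png')[140:240,190:330]; cv2.imwrite('pics/c3.png',cv2.resize(im,None,fx=5.5,fy=5.5,interpolation=cv2.INTER_CUBIC))
E
```

```text
(no output)
```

View pics/c3.png

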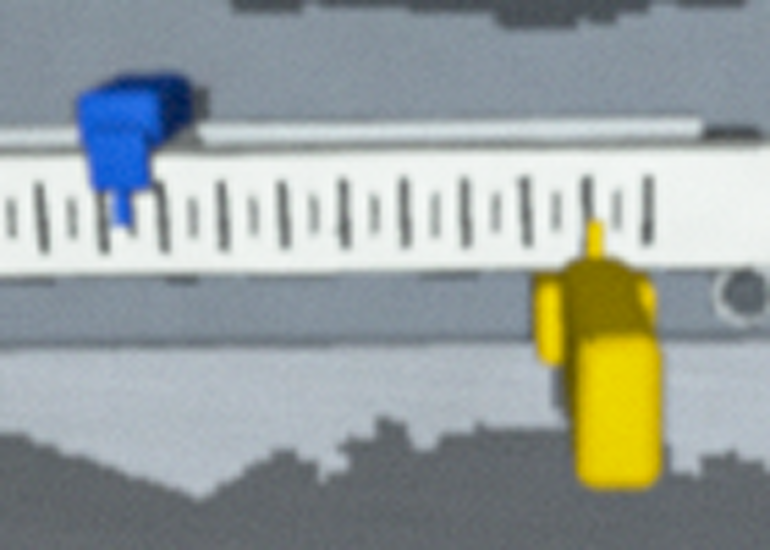

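Tell-tale tip is at crop (122,215) and rider tip at (595,230); the tab top spans (580–660, 335–488).

```bash
python3 - <<'E'
from h import *
d=dict(np.load('pics/w3.npz')); c=lambda x,y:(190+(x+.5)/5.5-.5,140+(y+.5)/5.5-.5)
t=pt(d,*c(122,215),.064); r=pt(d,*c(595,230),.064); g=pt(d,*c(620,411),.125)
a,b=pt(d,*c(42,218),.06),pt(d,*c(648,210),.06)
u=(b-a)/np.linalg.norm(b-a); print(t,r,g,'len100',np.linalg.norm(b-a),'u',u,np.arctan2(u[1],u[0]))
print('dist',(r-t)@u, 'grip-r along', (g-r)@u)
E
```

```text
[ 0.54059641 -0.10362836  0.064     ] [ 0.61790883 -0.10143744  0.064     ] [ 0.61893669 -0.11495569  0.125     ] len100 0.10037335302287193 u [0.99728577 0.07362805 0.        ] 0.07369473519391391
dist 0.07726388309936386 grip-r along 2.9747999295855694e-05
```

{"op": "servo_tool", "data": {
  "deltas": [
    [[4, 1, 0.1, -1, 0], [4, 0.65, 0, -2, 0], [4, 0, 0, -2, 0], [4, 0, 0, -2, 0], [4, 0, 0, -2, 0], [4, 0, 0, -1.5, 0], [4, 0, 0, -1, 0], [4, 0, 0, -0.4, 0], [4, 0, 0, 0, 0], [4, 0, 0, 0, 0]]
  ]
}}

```text
t: 13.6
tcp_pos: [0.6199, -0.1157, 0.1093]
tool_rot: [-1.236, 1.164, -1.166]
ft_force: [-0.1, 1.1, 0.0]
width: 0.473
```

{"op": "servo_tool", "data": {
  "deltas": [
    [[0.9, 0, 0, 0, 0], [0.9, 0, 0, 0, 0], [0.9, 0, 0, 0, 0], [0.9, 0, 0, 0, 0], [0.9, 0, 0, 0, 0], [0.9, 0, 0, 0, 0], [0.9, 0, 0, 0, 0], [0.9, 0, 0, 0, 0]]
  ]
}}

```text
t: 14.4
tcp_pos: [0.6197, -0.1156, 0.1095]
tool_rot: [-1.237, 1.163, -1.165]
ft_force: [-0.9, 0.3, 6.6]
width: 0.129
```

{"op": "servo_tool", "data": {
  "deltas": [
    [[0.9, -0.4, -0.03, 0, 0], [0.9, -0.8, -0.05, 0, 0], [0.9, -0.8, -0.05, 0, 0], [0.9, -0.8, -0.06, 0, 0], [0.9, -0.8, -0.05, 0, 0], [0.9, -0.8, -0.05, 0, 0], [0.9, -0.8, -0.06, 0, 0], [0.9, -0.8, -0.05, 0, 0], [0.9, -0.6, -0.04, 0, 0], [0.9, -0.4, -0.03, 0, 0], [0.9, 0, 0, 0, 0], [0.9, 0, 0, 0, 0]]
  ]
}}

```text
t: 15.6
tcp_pos: [0.5491, -0.1209, 0.1094]
tool_rot: [-1.237, 1.164, -1.166]
ft_force: [0.3, -1.1, 7.0]
width: 0.129
```

```bash
python3 - <<'E'
from h import *
d=shot('wrist','w4'); s=ctrl.observe(); print(s['t'],s['tcp_pos'],s['ft_force'])
u,v=px(d,[.5425,-.104,.064]); print(u,v); u,v=int(u),int(v)
c=(max(u-60,0),max(v-50,0)); print(c); im=d['image'][c[1]:v+50,c[0]:u+70,::-1]
cv2.imwrite('pics/c4.png',cv2.resize(im,None,fx=5.5,fy=5.5,interpolation=cv2.INTER_CUBIC))
E
```

```text
15.65 [ 0.54915148 -0.12090811  0.10940219] [-0.29032404 -0.17249916  7.58436714]
268.4524032118248 212.66641048472263
(208, 162)
```

View pics/c4.png

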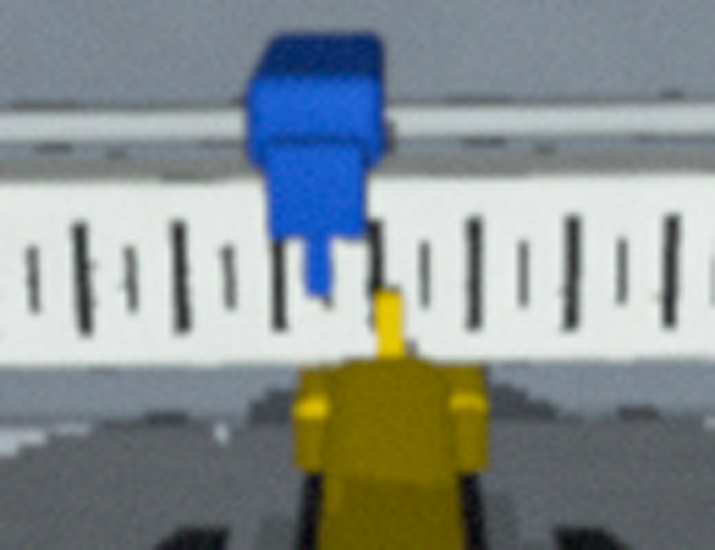

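Blue pointer tip is at crop x≈319 and yellow at x≈388, with 98 px per 10 mm, so about 7 mm remain.

{"op": "servo_tool", "data": {
  "deltas": [
    [[0.9, -0.35, -0.02, 0, 0], [0.9, -0.34, -0.03, 0, 0], [0.9, 0, 0, 0, 0], [0.9, 0, 0, 0, 0], [0.9, 0, 0, 0, 0]]
  ]
}}

```text
t: 16.15
tcp_pos: [0.5426, -0.1213, 0.1094]
tool_rot: [-1.237, 1.163, -1.166]
ft_force: [1.4, -0.2, 7.3]
width: 0.129
```

```bash
python3 - <<'E'
from h import *
d=shot('wrist','w5'); s=ctrl.observe(); print(s['t'],s['tcp_pos'],s['ft_force'])
c=(235,180); im=d['image'][180:260,235:335,::-1]
cv2.imwrite('pics/c5.png',cv2.resize(im,None,fx=7.5,fy=7.5,interpolation=cv2.INTER_CUBIC))
E
```

```text
16.2 [ 0.54257145 -0.12134894  0.10941192] [ 1.28160856 -0.50469837  7.04991928]
```

View pics/c5.png

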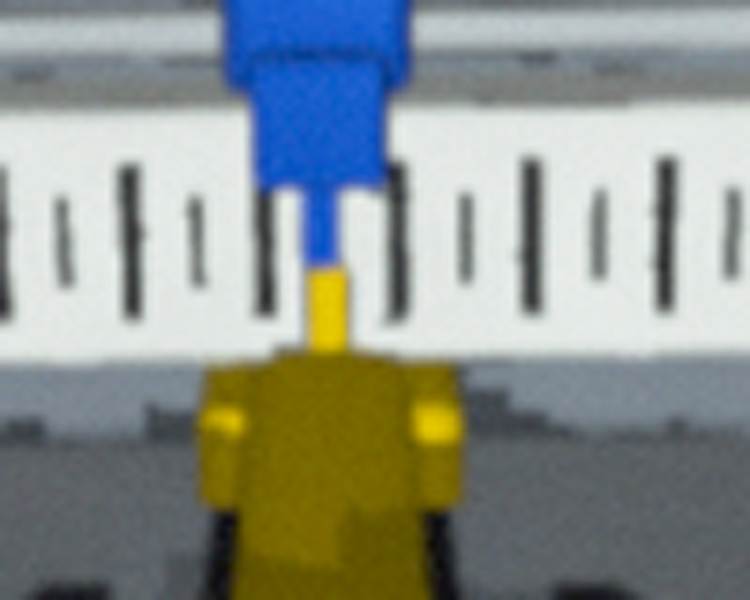

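Blue is centred at x≈321 and yellow at x≈328, which is about 0.4 mm. I'll trim that, release and check.

{"op": "servo_tool", "data": {
  "deltas": [
    [[0.9, -0.04, 0, 0, 0], [0.9, 0, 0, 0, 0], [0.9, 0, 0, 0, 0], [0.9, 0, 0, 0, 0], [3, 0, 0, 0, 0], [3, 0, 0, 0, 0], [3, 0, 0, 0, 0], [3, 0, 0, 0, 0], [3, 0, 0, 0, 0]]
  ]
}}

```text
t: 17.1
tcp_pos: [0.5417, -0.1207, 0.1084]
tool_rot: [-1.237, 1.166, -1.165]
ft_force: [-0.5, -0.2, 0.8]
width: 0.352
```

```bash
python3 - <<'E'
from h import *
d=shot('wrist','w6'); s=ctrl.observe(); print(s['t'],s['tcp_pos'],s['ft_force'],s['width'])
im=d['image'][180:260,235:335,::-1]
cv2.imwrite('pics/c6.png',cv2.resize(im,None,fx=7.5,fy=7.5,interpolation=cv2.INTER_CUBIC))
E
```

```text
17.15 [ 0.54182887 -0.12071966  0.10844876] [0.80420318 0.76861024 0.56524548] 0.3484709499799088
```

View pics/c6.png

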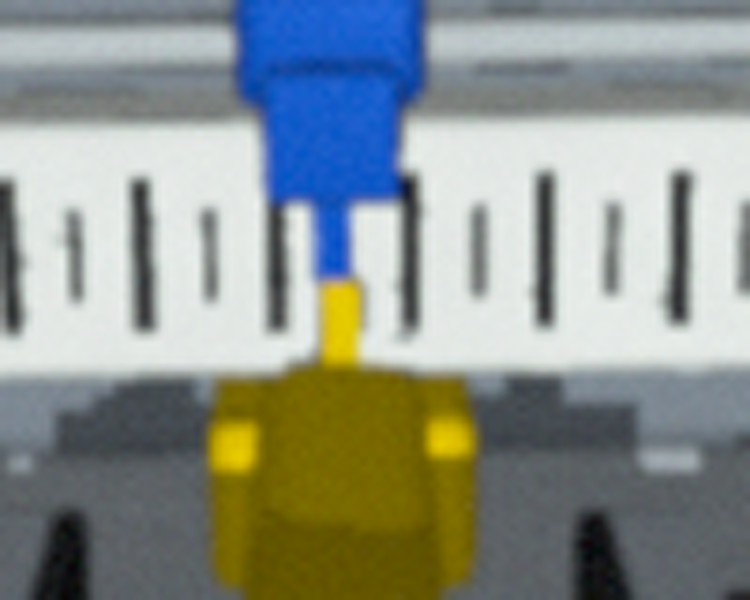

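Blue and yellow pointers line up within about 0.4 mm (333 against 340, part of it the rail's tilt). I'll lift straight up and recheck.

{"op": "servo_tool", "data": {
  "deltas": [
    [[3, 0, 0, 0.5, 0], [3, 0, 0, 1.5, 0], [3, 0, 0, 2, 0], [3, 0, 0, 2, 0], [3, 0, 0, 2, 0], [3, 0, 0, 2, 0], [3, 0, 0, 2, 0], [3, 0, 0, 0, 0], [3, 0, 0, 0, 0]]
  ]
}}

```text
t: 18.05
tcp_pos: [0.542, -0.1206, 0.2288]
tool_rot: [-1.236, 1.164, -1.165]
ft_force: [-0.2, 0.5, -0.1]
width: 0.353
```

```bash
python3 - <<'E'
from h import *
d=shot('wrist','w7'); s=ctrl.observe(); print(s['t'],s['tcp_pos'],s['ft_force'],s['width'])
cv2.imwrite('pics/w7.png',cv2.resize(d['image'][:360,:,::-1],(800,514),interpolation=cv2.INTER_CUBIC))
E
```

```text
18.1 [ 0.54158715 -0.12046478  0.22810912] [-0.28555377  0.72785663 -0.30886342] 0.35062095606830607
```

View pics/w7.png

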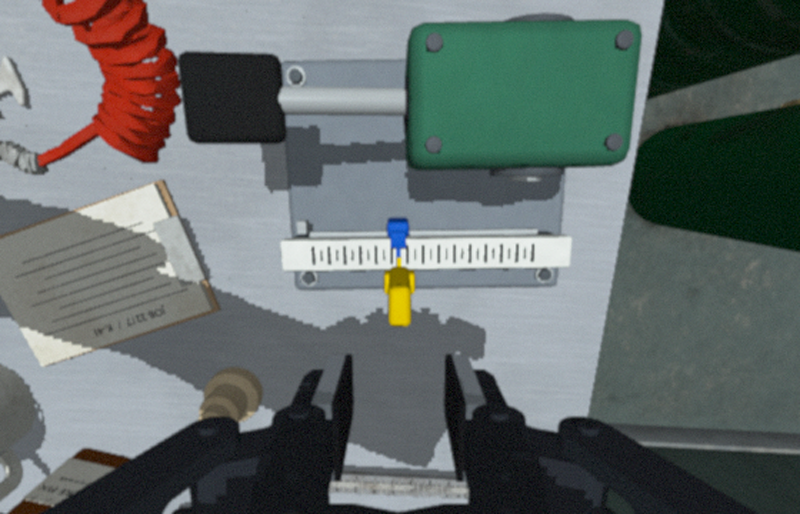

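The pointers are level at (398,255), the lever is up, core_3 is standing at about (232,395), and the gripper is clear of everything.

```bash
python3 -c "
from h import *
print(workorder.finish_job())"
```

```text
the job is handed in; nothing more can be done
None
```

I pressed the paddle down about 40 mm, until the resistance firmed up at about 11 N. The highest reading was 11.9 N, well under the 20 N strain limit. I then let the lever spring back up, slid the yellow rider about 78 mm to the tell-tale, released it and lifted clear. The job was handed in at about 18 s.

- **Alignment:** after release, the close wrist picture put the two pointers within about 0.4 mm of each other along the rail. I had tried to trim that last 0.4 mm, but the picture showed hardly any change.
- **Distance check:** the first estimate of the slide left 6.4 mm to go, while the close-up showed 7 mm. I used the close-up.
- **Final picture:** the lever was fully up, the rider and tell-tale were level, and the gripper was touching nothing.
- **Sand cores:** core_3 was standing in the final picture. I didn't look at core_1 again at the end, but the arm's path stayed well clear of it.

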